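# Re-pack the stepped bottle case

### The job

The three sample bottles have been put into the wrong pockets of the foam-lined carry case, so the lid cannot shut. Swap them round, parking one on the clear desk in front of the case on the way, so that the tallest bottle stands on the lowest foam step, the middle one on the middle step and the shortest on the highest step. Keep every bottle upright, let go of them, and swing the lid fully shut.

Things in the scene. Friction and masses are not known exactly. Their poses are not given: they have to be found in the camera images.
- bottle_tall_centre (a point): Screw-cap sample bottle standing upright, round: body 58 mm in diameter with sloping shoulders, blue cap 41 to 42 mm in diameter and 24 mm high on top. The point is on its axis, half-way up; z is up along the axis. 123 mm high in all: the tallest of the three. It starts on the highest step. About 0.32 kg.
- bottle_mid_centre (a point): Screw-cap sample bottle standing upright, round: body 58 mm in diameter with sloping shoulders, blue cap 41 to 42 mm in diameter and 24 mm high on top. The point is on its axis, half-way up; z is up along the axis. 101 mm high in all: the middle one of the three. It starts on the lowest step. About 0.2 kg.
- bottle_short_centre (a point): Screw-cap sample bottle standing upright, round: body 58 mm in diameter with sloping shoulders, blue cap 41 to 42 mm in diameter and 24 mm high on top. The point is on its axis, half-way up; z is up along the axis. 79 mm high in all: the shortest of the three. It starts on the middle step. About 0.2 kg.
- step_low_top (a point): Centre of the top face of the lowest foam step in the case (grey foam pad, about 79 x 83 mm, 9 mm above the desk), the floor of one of the three pockets; for the tallest bottle. Which pocket of the row has which step differs from start to start. x and y as the case's.
- step_mid_top (a point): Centre of the top face of the middle foam step in the case (grey foam pad, about 79 x 83 mm, 31 mm above the desk), the floor of one of the three pockets; for the middle bottle. Which pocket of the row has which step differs from start to start. x and y as the case's.
- step_high_top (a point): Centre of the top face of the highest foam step in the case (grey foam pad, about 79 x 83 mm, 53 mm above the desk), the floor of one of the three pockets; for the shortest bottle. Which pocket of the row has which step differs from start to start. x and y as the case's.
- case: Fixed aluminium carry case, 100 mm deep (x, away from the robot), 322 long (y, left); origin: centre of underside. Walls 4 mm, rim 80 mm up. Dark foam, top 65 mm up, forms three pockets, 80 (x) x 84 (y) mm, centres y = -94, 0, +94, with 10 mm dividers. A bottle may stand anywhere in its pocket. The desk before the middle of the front wall is clear: 140 mm deep, 140 mm long.
- case_hinge (a point): Middle of the lid's hinge line, on the top edge of the case's far wall (x = +50 mm, z = 80 mm in the case's frame). The hinge line runs along the case's y axis.
- lid (a joint): Lid angle, rad: 0 shut, 1.75 fully open, leaning back (as at the start). The lid is a shallow box 64 mm deep, 100 x 322 mm, 0.35 kg, on a damped hinge: it balances near 0.85 rad; above 1.0 it swings back open, below 0.7 it sinks shut by itself in about 1 s. Shut, its lining is 136 mm above the desk, 4 mm over the caps of rightly placed bottles; a bottle on too high a step holds it open.
- lid_handle (a point): Middle of the steel bar handle (110 mm long along the hinge direction, about 10 mm thick), 35 mm off the lid's front wall, 136 mm from the hinge line. Lid open: the topmost part of the lid, 210 mm above the desk, 40 mm behind the hinge line, free to be pushed towards the robot from behind. Lid shut: 35 mm in front of the case, 96 mm up.
There are look-alikes about, which are no part of the job. What is shaped like the part that bears bottle_mid_centre but yellow is not meant. What is shaped like the part that bears bottle_short_centre but green or purple is not meant.

How it is judged:
By the outcome, as a careful person would: the job done as asked, in the order asked, and still so for the second after the job is handed in, with the robot touching nothing.
It also fails if it takes over 96 s, if anything falls off the work surface, if the arm or the gripper's body presses on something with over 40 N, if the wrist force passes 120 N, or if a joint passes its speed limit or range.

### The arm

A 7-joint arm with a two-finger parallel gripper is mounted at the origin on a cart in front of the work surface, level with it; the furniture and walls round the work are solid. World frame = base frame: x ahead of the robot, y to its left, z up, the work surface at z = 0. Lengths are in mm, angles in rad, forces in N, time in s.
With the tool pointing down it reaches from about 400 to 900 mm from the base axis. Payload 5.6 kg.
Tool frame: the origin (TCP) lies midway between the tips of the shut fingers; the grasp point (between the pads) lies 19 mm behind it; z points along the fingers, y is the line along which they close (so a half turn about z gives the same grasp; the last joint's range is limited). The gripper opens to 92 mm and grips with 3 to 60 N. Pads are 20 mm wide; open, the fingers measure 128 mm over their backs; the gripper's body (75 mm by 189 mm) begins 69 mm behind the grasp point.
Start: joints at [-1.322, 0.468, -0.012, 1.603, 0.006, 1.071, -0.056], TCP at [187.031, 622.518, 214.592] pointing down, gripper open.
Joint ranges: [-2.53, 2.53], [-0.31, 2.02], [-1.57, 1.55], [0.28, 2.44], [-1.29, 4.43], [0.15, 1.84], [-2.92, 2.92]. Speed limits (rad/s): [2.57, 2.57, 3.14, 3.14, 3.14, 3.14, 3.14].

### API

Orientations are given as a rotation vector (axis times angle).
In Python, from cell import robot, grip, kin, viewer gives the robot as it stands. Calls block until the motion is done:
- robot.movep(position, orientation): joint-space move of the TCP to a pose.
- robot.servo_line(position, feed=150, rotation=None): straight line of the TCP; rotation=None keeps the orientation; feed is the mean speed in mm/s.
- robot.goto_joints(angles): joint-space move.
- grip(opening, newtons=None): opening from 0.0 (shut) to 1.0 (fully open); newtons is the grip in N (None keeps the last); returns when the fingers have stopped.
- robot.hold(seconds).
- kin.ik(position, orientation): joint angles nearest the present ones, or None.
- robot.observe(): the state.
- viewer.read_camera(name): name is "scene" or "top" or "wrist"; returns the picture (420x560x3 uint8, red, green, blue); there is no depth.
- viewer.camera_info(name): a dict with "camera_matrix" (3x3 intrinsics, pixels), "R" (3x3) and "t" (3): a world point X has camera coordinates R X + t. Camera axes: x right, y down, z forward; pixel columns grow to the right and rows downward; lengths in mm; the calibration is good to about 2 mm. A picture is of the moment at which its call begins: read the wrist's pose just before it. camera_info takes no time and is no camera call; for the wrist camera it gives the pose at the moment of the call.
A pose or a line that the arm cannot do raises robot.IKError and nothing moves.
- robot.job_done(): hands the job in; it is judged then, once.
Trained networks look in the newest picture that a camera, given by its name, has taken for a name from the list of things; names that differ only in an ending like _2 or _b are one class to them, and where a whole thing is asked for, a point or a joint stands for the part that bears it (a point fixed in the world has none). Each returns a list of dicts, best first, with "confidence" (0 to 1); they miss things now and then, are a little off and sometimes report something else, mostly with a low value. They report only what shows in the picture. A call takes as long as a camera call. They do not tell look-alikes from the thing itself.
- viewer.silhouettes(name, camera): "mask" (420x560 bool, what is visible of it).
- viewer.pinpoint(name, camera): "at" ([x, y, z] in mm, in the coordinates of the camera as it stood for that picture, good to about 4 mm: a listed point, or the origin of a listed thing).
The state is a dict: "t": time; "joints": joint angles; "joint_velocities": joint speeds; "joint_torque": joint torques, N m; "tcp_pos": TCP position; "tcp_rot": TCP orientation; "contact_force": force on the tool from outside, world axes, zero at the start; "wrist_torque": the same for the moment, N m; "grip_width": opening from 0.0 (shut) to 1.0 (fully open); "grip_force": force on a finger pad.
Only numpy, scipy, OpenCV 4.12 (cv2) and the standard library are available. Lean on these libraries where they do the work, as an engineer would, in place of code of your own. Each camera call takes 0.05 s, during which the arm holds its last target. There are 200 camera calls.

## Working session

There is one attempt and no reset: what is moved stays moved. The work goes in short steps, each a Python script; the robot and the scene stay as the last script left them, time stands still between calls to the robot, and variables do not carry over. Pictures are saved under pics/ and viewed, at most 14 in all, crops included, and the job is handed in when it is done.

```bash
ls; mkdir -p pics
cat > h.py <<'E'
import numpy as np, cv2
from cell import robot, grip, kin, viewer
def snap(cam,fn):
    im=viewer.read_camera(cam); cv2.imwrite('pics/'+fn,im[:,:,::-1]); return im
def toworld(p,cam,ci=None):
    ci=ci or viewer.camera_info(cam); return np.array(ci['R']).T@(np.array(p)-np.array(ci['t']))
def pix(X,cam):
    ci=viewer.camera_info(cam); c=np.array(ci['camera_matrix'])@(np.array(ci['R'])@np.array(X,float)+ci['t']); return c[:2]/c[2]
def ray(px,cam,z):
    ci=viewer.camera_info(cam); R=np.array(ci['R']); o=-R.T@np.array(ci['t'])
    d=R.T@np.linalg.inv(ci['camera_matrix'])@np.array([px[0],px[1],1.]); return o+d*(z-o[2])/d[2]
E
python3 - <<'E'
from h import *
for cam in ['scene','top']:
    snap(cam,cam+'1.png'); ci=viewer.camera_info(cam)
    print(cam,-np.array(ci['R']).T@ci['t'])
    for n in ['bottle_tall_centre','bottle_mid_centre','bottle_short_centre','step_low_top','step_mid_top','step_high_top','case','case_hinge','lid_handle']:
        for d in viewer.pinpoint(n,cam): 
            w=toworld(d['at'],cam,ci); print(n,round(d['confidence'],2),w.round(0),pix(w,cam).round(0))
print(robot.observe())
E
```

```text
pics
scene [ 186.55238528 -155.14581237  778.88432893]
bottle_tall_centre 0.93 [554.  32. 114.] [374. 300.]
bottle_mid_centre 0.91 [566. 121.  58.] [339. 279.]
bottle_mid_centre 0.82 [697. 377.  52.] [303. 175.]
bottle_short_centre 0.93 [434. 521.  39.] [172. 195.]
bottle_short_centre 0.68 [440. 415.  41.] [200. 221.]
bottle_short_centre 0.67 [576. 209.  74.] [313. 241.]
step_mid_top 0.54 [574. 214.  29.] [309. 254.]
step_high_top 0.64 [551.  27.  53.] [369. 320.]
case 0.93 [566. 122.   0.] [335. 294.]
case 0.38 [568. 116.  59.] [342. 280.]
case_hinge 0.88 [613. 118.  81.] [359. 260.]
lid_handle 0.65 [659. 110. 210.] [393. 206.]
top [ 506.06234439  307.33850908 1038.27848894]
bottle_tall_centre 0.82 [552.  36. 112.] [421. 213.]
bottle_mid_centre 0.84 [567. 119.  57.] [369. 208.]
bottle_mid_centre 0.72 [658. 115. 210.] [388. 145.]
bottle_mid_centre 0.69 [699. 378.  48.] [233. 142.]
bottle_short_centre 0.96 [435. 419.  37.] [214. 279.]
bottle_short_centre 0.7 [435. 529.  39.] [156. 280.]
bottle_short_centre 0.61 [579. 212.  69.] [321. 202.]
step_low_top 0.57 [568. 123.   9.] [363. 209.
[... 252 characters left out ...]
s': array([-1.32198531,  0.46745512, -0.01161419,  1.60270188,  0.00598801,
        1.07138002, -0.05631306]), 'joint_velocities': array([-0.00012693, -0.00048827, -0.00072807,  0.00071566, -0.00062146,
        0.0007801 ,  0.00030573]), 'joint_torque': array([-1.66813502e-04, -5.20416749e+01, -1.27509143e-02, -2.44055146e+01,
       -5.67611936e-02,  1.12085804e-02,  2.92959999e-05]), 'tcp_pos': array([187.03070032, 622.52732786, 214.62073089]), 'tcp_rot': array([4.56866894e-01, 3.10816337e+00, 1.37876028e-04]), 'contact_force': array([-0.36486952, -0.48032153,  0.04405967]), 'wrist_torque': array([ 0.01349728, -0.02568692,  0.08165331]), 'grip_force': 0.0, 'grip_width': 0.9985801047948181}
```

View pics/scene1.png

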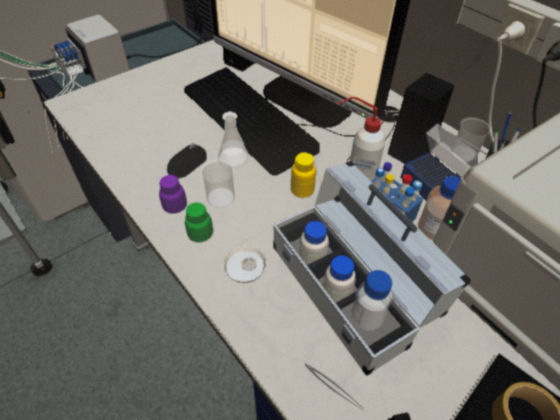

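View pics/top1.png

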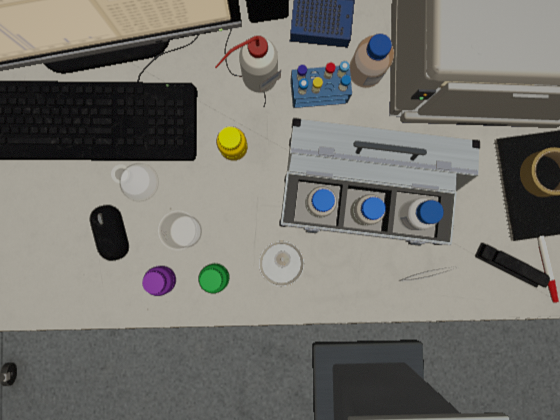

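The top view (all px) shows blue caps on short (322,201), mid (371,208) and tall (430,211). The handle is at (390,150). The green, purple and yellow bottles are decoys, and the desk in front of the case is clear. Next I'll fit the case pose and check it with an overlay.

```bash
cat >> h.py <<'E'
CASE=None
def cw(p,C):  # case frame -> world
    c,s=np.cos(C[2]),np.sin(C[2]); p=np.array(p,float); return np.array([C[0]+c*p[0]-s*p[1],C[1]+s*p[0]+c*p[1],p[2]])
E
python3 - <<'E'
from h import *
from scipy.optimize import least_squares
obs=[((0,0,9),(568,123)),((0,94,31),(574,214)),((0,94,31),(574,215)),((0,-94,53),(551,27)),((0,-94,53),(550,30)),((0,0,0),(566,122)),((50,0,80),(613,118)),((50,0,80),(614,122)),((90,0,210),(659,110)),((90,0,210),(657,119))]
r=least_squares(lambda C:np.ravel([cw(p,C)[:2]-q for p,q in obs]),[566,122,-.13],loss='soft_l1',f_scale=3)
C=r.x; print(C, r.fun.round(1)); np.save('case.npy',C)
for cam,(x0,y0,k) in {'top':(270,40,2.7),'scene':(240,110,2.5)}.items():
    im=cv2.imread(f'pics/{cam}1.png'); K=k
    big=cv2.resize(im,None,fx=k,fy=k,interpolation=cv2.INTER_CUBIC)
    def poly(pts,col):
        cv2.polylines(big,[np.array([(pix(cw(p,C),cam)+.5)*k-.5 for p in pts],int)],True,col,1)
    poly([(-50,-161,80),(50,-161,80),(50,161,80),(-50,161,80)],(0,0,255))
    for y in (-94,0,94): poly([(-40,y-42,65),(40,y-42,65),(40,y+42,65),(-40,y+42,65)],(0,255,0))
    poly([(90,-55,210),(90,55,210)],(255,0,255))
    a=big[int(y0*k):int(y0*k)+590,int(x0*k):int(x0*k)+780]; cv2.imwrite(f'pics/{cam}2.png',a)
E
```

```text
[ 5.64633038e+02  1.22660331e+02 -1.10866411e-01] [-3.4 -0.3  1.   2.1  1.   1.1  3.2  2.2  4.2 -0.8 -1.4  0.7  1.3 -0.9
  0.3 -4.9 -4.9  2.7 -2.9 -6.3]
```

View pics/top2.png

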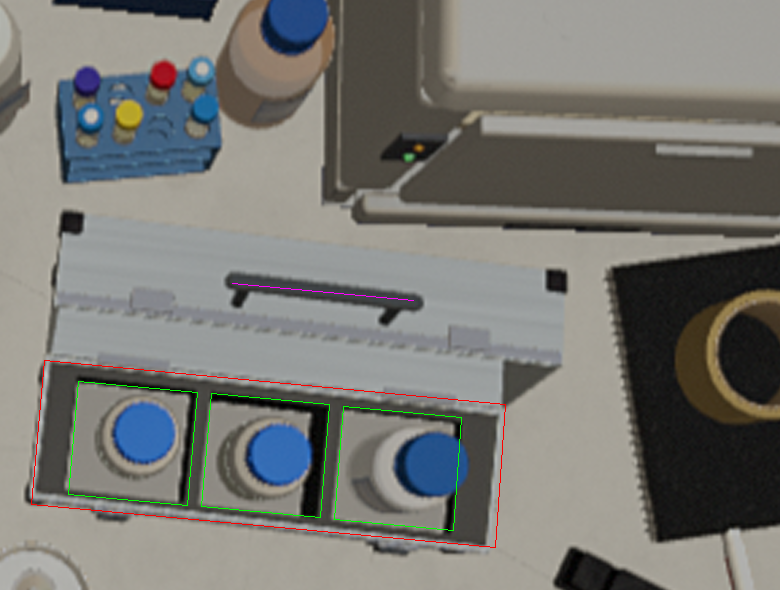

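View pics/scene2.png

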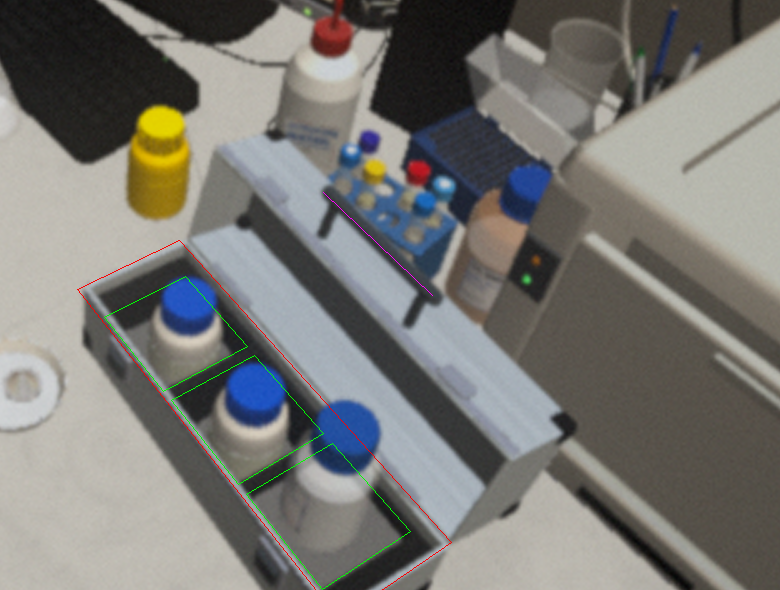

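The overlay fits the case to about 2 mm. Next: cap positions from the blue masks in both views, then the box edge (top px ≈(401,119)) for clearance behind the handle.

Run:
```python
from h import *
C=np.load('case.npy')
mid={'tall':(0,-94,164),'mid':(0,0,98),'short':(0,94,98)}
for cam in ['top','scene']:
    im=cv2.cvtColor(cv2.imread(f'pics/{cam}1.png'),cv2.COLOR_BGR2HSV)
    m=cv2.inRange(im,(100,140,60),(120,255,255))
    n,l,st,ce=cv2.connectedComponentsWithStats(m)
    for k,p in mid.items():
        e=pix(cw(p,C),cam); i=min([i for i in range(1,n) if st[i,4]>40],key=lambda i:np.hypot(*(ce[i]-e)))
        w=ray(ce[i],cam,p[2]); c,s=np.cos(C[2]),np.sin(C[2]); d=w[:2]-C[:2]
        print(cam,k,st[i,4],w.round(1),'case',(c*d[0]+s*d[1]).round(1),(-s*d[0]+c*d[1]).round(1))
for z in (0,100,200,300): print(z,ray((401,119),'top',z).round(0),ray((433,77),'top',z).round(0),ray((450,81),'top',z).round(0))
def rot(a): # tool down, closing along case y
    from scipy.spatial.transform import Rotation as R
    return R.from_matrix(np.array([[np.cos(a),np.sin(a),0],[np.sin(a),-np.cos(a),0],[0,0,-1]])).as_rotvec()
for a in (C[2],C[2]+np.pi):
  for p in [(0,-94,145),(0,-94,300),(0,94,200),(-120,0,92),(130,0,200),(130,0,300),(-60,0,165)]:
    q=kin.ik(cw(p,C),rot(a)); print(p, None if q is None else np.round(q,2))
```

```text
top tall 445 [551.2  34.2 164. ] case -3.5 -89.4
top mid 408 [563.2 120.   98. ] case -1.2 -2.8
top short 383 [579.4 211.8  98. ] case 4.8 90.2
scene tall 593 [551.2  34.5 164. ] case -3.6 -89.1
scene mid 473 [566.6 121.3  98. ] case 2.1 -1.2
scene short 391 [583.  212.6  98. ] case 8.3 91.4
0 [751.  37.   0.] [837. -32.   0.] [829. -67.   0.]
100 [727.  63. 100.] [805.   1. 100.] [797. -31. 100.]
200 [704.  89. 200.] [774.  34. 200.] [766.   5. 200.]
300 [680. 115. 300.] [742.  66. 300.] [735.  41. 300.]
(0, -94, 145) [-0.78  0.51  0.88  1.94 -0.49  0.92 -1.34]
(0, -94, 300) [-0.84  0.29  0.89  1.78 -0.24  1.19 -1.55]
(0, 94, 200) [-0.94  0.49  0.72  1.75 -0.37  1.05 -1.78]
(-120, 0, 92) [-0.95  0.4   0.7   2.17 -0.41  0.69 -1.65]
(130, 0, 200) [-0.67  0.66  0.73  1.51 -0.46  1.16 -1.54]
(130, 0, 300) [-0.69  0.58  0.77  1.4  -0.4   1.33 -1.58]
(-60, 0, 165) [-0.93  0.37  0.75  2.   -0.32  0.89 -1.68]
(0, -94, 145) [-0.42  0.4   0.39  1.92 -0.2   0.85  1.53]
(0, -94, 300) [-0.55  0.23  0.52  1.77 -0.13  1.17  1.47]
(0, 94, 200) [-0.57  0.42  0.2   1.72 -0.1   1.01  1.13]
(-120, 0, 92) [-0.56  0.35  0.23  2.15 -0.12  0.66  1.21]
(130, 0, 200) [-0.4   0.58  0.3   1.49 -0.18  1.1   1.39]
(130, 0, 300) [-0.44  0.51  0.36  1.38 -0.18  1.29  1.39]
(-60, 0, 165) [-0.56  0.31  0.3   1.98 -0.12  0.86  1.26]
```

```bash
cat >> h.py <<'E'
from scipy.spatial.transform import Rotation as Rt
C=np.load('case.npy'); a=C[2]+np.pi
ROT=Rt.from_matrix(np.array([[np.cos(a),np.sin(a),0],[np.sin(a),-np.cos(a),0],[0,0,-1]])).as_rotvec()
def st(tag=''):
    o=robot.observe(); print(tag,'t%.1f'%o['t'],o['tcp_pos'].round(1),'F',o['contact_force'].round(1),'gw %.3f gf %.1f'%(o['grip_width'],o['grip_force']))
OFF=dict(tall=92,mid=70,short=48)   # TCP above bottle's underside when holding the cap
def pick(k,xy,zb,lift):
    robot.servo_line([*xy,robot.observe()['tcp_pos'][2]],feed=250)
    robot.servo_line([*xy,zb+OFF[k]],feed=150); st('at')
    grip(0.2,30); st('gripped')
    robot.servo_line([*xy,lift+OFF[k]],feed=150); st('lifted')
def place(k,xy,zb):
    robot.servo_line([*xy,robot.observe()['tcp_pos'][2]],feed=200)
    robot.servo_line([*xy,zb+OFF[k]+12],feed=150); robot.servo_line([*xy,zb+OFF[k]+1],feed=40); st('down')
    grip(0.68); st('open')
    robot.servo_line([*xy,zb+OFF[k]+80],feed=200)
E
python3 - <<'E'
from h import *
grip(0.68)
robot.movep(cw((-120,20,300),C),ROT); st()
robot.movep([551.2,34.3,235],ROT); st()
pick('tall',(551.2,34.3),53,125)
place('tall',cw((-120,0,0),C)[:2],0); st()
snap('top','top3.png')
E
```

```text
t3.6 [447.4 156.8 299.9] F [ 0.  -0.3  0.4] gw 0.679 gf 0.0
 t4.3 [550.9  36.  234.9] F [ 0.4 -0.2  0.1] gw 0.682 gf 0.0
at t5.3 [551.8  34.3 145.7] F [0.  0.2 0.7] gw 0.684 gf 0.0
gripped t5.7 [551.8  34.8 145.7] F [0.9 0.4 2.3] gw 0.466 gf 27.9
lifted t6.4 [550.2  34.2 215.9] F [-0.7 -0.1 -3.4] gw 0.464 gf 26.6
down t8.6 [445.2 135.9  92.9] F [ 0.9  0.4 -3.2] gw 0.465 gf 26.6
open t9.0 [445.5 136.   93.2] F [-0.4 -0.2 -0.5] gw 0.680 gf 0.0
 t9.6 [445.  136.  171.6] F [ 0.6  1.4 -1.2] gw 0.682 gf 0.0
```

View pics/top3.png

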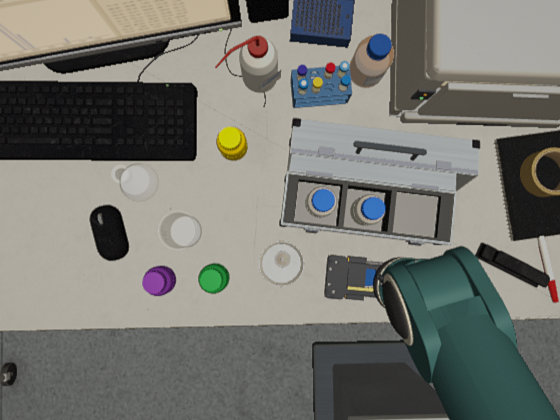

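The tall bottle is parked under the gripper at about px (371,278), and its old pocket is empty. Next: short to the high step, mid to the middle step.

Run:
```python
from h import *
H,M,L=cw((0,-94,0),C)[:2],cw((0,94,0),C)[:2],cw((0,0,0),C)[:2]
pick('short',(581,212),31,130)
place('short',H,53)
pick('mid',(565,120.7),9,100)
place('mid',M,31)
robot.servo_line(cw((-150,60,330),C),feed=300); st()
snap('top','top4.png')
```

```text
at t11.2 [581.5 212.   79.9] F [ 0.3 -0.1  0.2] gw 0.673 gf 0.0
gripped t11.5 [581.8 211.8  80.1] F [ 0.2 -0.7  4.9] gw 0.537 gf 29.7
lifted t12.3 [580.1 211.9 176.9] F [-0.4  0.1 -1.7] gw 0.541 gf 28.8
down t14.4 [554.5  29.3 102.2] F [ 1.1  1.2 -1.8] gw 0.540 gf 28.9
open t14.8 [554.2  29.2 102.1] F [-0.2 -0.9  0.6] gw 0.680 gf 0.0
at t16.7 [565.7 120.2  79.7] F [0.1 0.3 0. ] gw 0.679 gf 0.0
gripped t17.1 [565.8 120.4  79.9] F [-0.5 -3.   4.3] gw 0.540 gf 29.6
lifted t17.8 [564.1 120.8 169. ] F [ 0.5 -0.1 -2.8] gw 0.542 gf 28.8
down t19.4 [575.1 216.2 102.1] F [ 0.6 -0.  -2.3] gw 0.540 gf 28.8
open t19.8 [575.2 216.2 102.2] F [-0.2 -0.7 -0.2] gw 0.678 gf 0.0
 t21.2 [422.2 198.6 328.6] F [-1.1 -0.5 -0.4] gw 0.678 gf 0.0
```

View pics/top4.png

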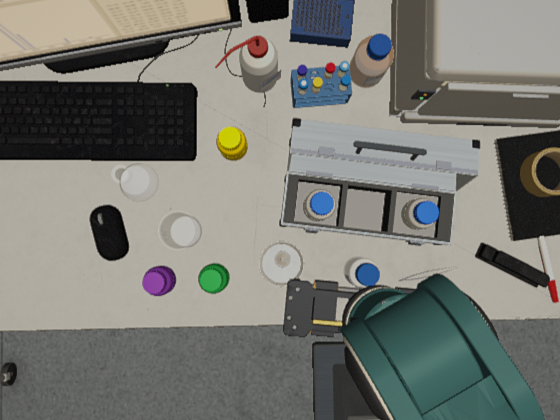

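Mid now stands in the left pocket (cap px 321,203), short in the right one (426,212), and tall is parked at (367,273). I'll locate the parked cap with the top camera, then move tall to the low step.

```bash
cat >> h.py <<'E'
def caps(cam,fn,targets):
    m=cv2.inRange(cv2.cvtColor(cv2.imread('pics/'+fn),cv2.COLOR_BGR2HSV),(100,140,60),(120,255,255))
    n,l,s_,ce=cv2.connectedComponentsWithStats(m); R={}
    for k,p in targets.items():
        e=pix(cw(p,C),cam); i=min([i for i in range(1,n) if s_[i,4]>100],key=lambda i:np.hypot(*(ce[i]-e)))
        w=ray(ce[i],cam,p[2]); d=w[:2]-C[:2]; c,s=np.cos(C[2]),np.sin(C[2]); R[k]=w
        print(k,s_[i,4],ce[i].round(0),w.round(1),'case',(c*d[0]+s*d[1]).round(1),(-s*d[0]+c*d[1]).round(1))
    return R
E
python3 - <<'E'
from h import *
r=caps('top','top4.png',dict(tall=(-120,0,111),mid=(0,94,120),short=(0,-94,120)))
t=r['tall'][:2]; e=cw((-120,0,0),C)[:2]
if np.hypot(*(t-e))<12:
    xy=(t+e)/2
    robot.servo_line([*xy,200],feed=300)
    pick('tall',xy,0,150)
    place('tall',cw((0,0,0),C)[:2],9)
    robot.servo_line(cw((-150,60,330),C),feed=300); st()
    snap('top','top5.png'); caps('top','top5.png',dict(tall=(0,0,120),mid=(0,94,120),short=(0,-94,120)))
    snap('scene','scene5.png')
E
```

```text
tall 396 [367. 274.] [443.5 136.2 111. ] case -121.9 0.1
mid 401 [321. 203.] [572.4 216.6 120. ] case -2.6 94.2
short 455 [426. 212.] [552.4  28.9 120. ] case -1.8 -94.6
at t23.0 [445.1 136.3  92.7] F [0.4 0.2 0.7] gw 0.677 gf 0.0
gripped t23.4 [444.9 136.1  92.4] F [-0.1 -0.1  1.5] gw 0.470 gf 27.6
lifted t24.6 [443.7 135.8 241. ] F [ 0.   0.5 -4.2] gw 0.467 gf 26.6
down t26.8 [564.6 122.6 101.9] F [ 0.  -0.6 -2.4] gw 0.464 gf 26.6
open t27.2 [564.9 122.7 102.2] F [-0.3 -0.3  0.2] gw 0.683 gf 0.0
 t28.7 [422.3 198.  328.6] F [ 0.  -0.9 -0. ] gw 0.681 gf 0.0
tall 405 [374. 208.] [562.6 122.2 120. ] case -1.9 -0.7
mid 403 [321. 203.] [572.4 216.6 120. ] case -2.7 94.3
short 454 [426. 212.] [552.4  28.9 120. ] case -1.8 -94.5
```

View pics/scene5.png

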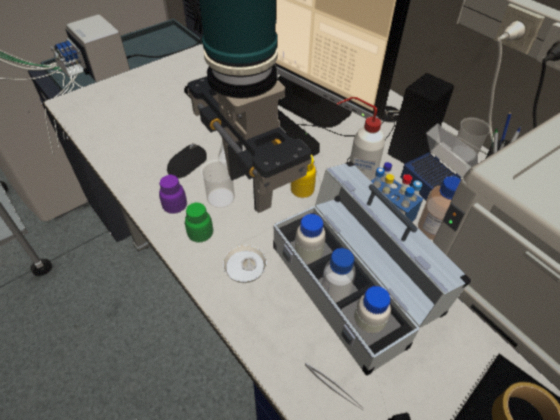

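All three stand upright in the right pockets (scene px mid 312,235; tall 341,268; short 375,310). Now I'll shut the lid by pushing the handle bar from behind along its arc.

Run:
```python
from h import *
Y=20
def tip(th,gap=15,d=12):
    p=th+0.118; return cw((50-136*np.cos(p)+gap,Y,80+136*np.sin(p)-d),C)
ths=np.linspace(1.75,.55,9)
assert all(kin.ik(tip(t),ROT) is not None for t in ths)
print(tip(1.75).round(0),tip(.55).round(0))
grip(0.0)
s=tip(1.75,gap=32); 
robot.servo_line([*s[:2],330],feed=200); st('above')
robot.servo_line(s,feed=120); st('behind')
for t in ths: robot.servo_line(tip(t),feed=90 if t<1.7 else 60); st('%.2f'%t)
e=tip(.55); robot.servo_line([*e[:2],e[2]+150],feed=350); st('up')
robot.hold(.7)
robot.servo_line(cw((-170,60,340),C),feed=300); st()
snap('scene','scene6.png')
```

```text
[671. 131. 198.] [525. 147. 152.]
above t31.3 [687.4 129.5 330.2] F [ 0.2 -0.4 -0.1] gw 0.006 gf 0.0
behind t32.5 [688.5 129.1 199. ] F [0.7 1.  0.6] gw 0.009 gf 0.0
1.75 t33.0 [671.1 130.9 198.6] F [ 1.4 -0.7  0. ] gw 0.006 gf 0.7
1.60 t33.3 [651.4 133.4 202.9] F [1.2 0.1 1.3] gw 0.006 gf 0.6
1.45 t33.7 [631.  135.6 203.9] F [2.1 0.3 0.7] gw 0.005 gf 0.4
1.30 t34.1 [610.8 137.6 202.2] F [1.5 0.2 0.3] gw 0.006 gf 0.3
1.15 t34.5 [591.1 139.8 197.7] F [ 0.6  0.1 -0.5] gw 0.003 gf 0.2
1.00 t34.8 [572.3 141.8 190.3] F [ 0.3 -0.3 -0. ] gw 0.001 gf 0.0
0.85 t35.2 [554.9 143.8 180.1] F [-0.6 -0.7  0.3] gw 0.002 gf 0.0
0.70 t35.6 [539.  145.6 167.3] F [ 0.4  0.6 -0.9] gw 0.007 gf 0.0
0.55 t36.0 [525.3 147.2 152.2] F [ 0.7 -0.1  0. ] gw 0.002 gf 0.0
up t36.5 [525.8 147.1 303.4] F [-0.6  0.3 -0.7] gw 0.004 gf 0.0
 t37.9 [402.7 201.  340.3] F [ 0.2 -0.1  0.6] gw 0.002 gf 0.0
```

View pics/scene6.png

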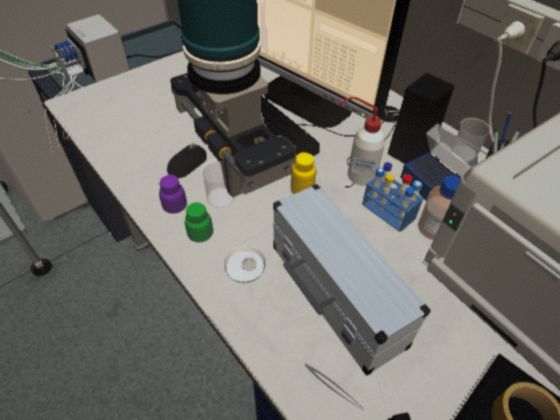

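The lid looks shut, with its top face spanning px (280,205) to (425,315). I'll check the closing numerically against the shut-lid model.

Run:
```python
from h import *
for d in viewer.pinpoint('lid_handle','scene')[:2]: print(d['confidence'],toworld(d['at'],'scene').round(0),'expected',cw((-85,0,96),C).round(0))
k=3; big=cv2.resize(cv2.imread('pics/scene6.png'),None,fx=k,fy=k,interpolation=cv2.INTER_CUBIC)
for z,col in ((144,(0,0,255)),(80,(0,255,0))):
    cv2.polylines(big,[np.array([(pix(cw((x,y,z),C),'scene')+.5)*k-.5 for x,y in ((-50,-161),(50,-161),(50,161),(-50,161))],int)],True,col,1)
cv2.imwrite('pics/scene7.png',big[500:1100,760:1360])
```

```text
0.93 [488. 134.  97.] expected [480. 132.  96.]
```

View pics/scene7.png

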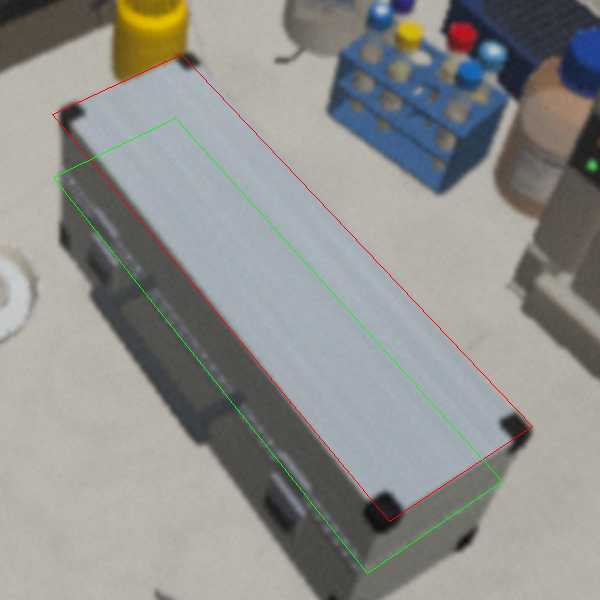

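The lid outline matches the shut model (top face at z=144 within about 3 mm), there is no gap along the seam, and the handle sits at z≈97. Handing in.

```bash
python3 -c "
from h import *
print(robot.job_done())"
```

```text
the job is handed in; nothing more can be done
None
```

The job is handed in: the tall, middle and short bottles stood upright on the low, middle and high steps before I closed the lid, and the last picture shows it fully shut, after about 38 s of robot time.

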